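Clear the stage plate and seat the filter cell

TASK

With the scraper block, sweep the three broken ceramic chips off the microscope's stage plate into the catch tray along its near edge, then stand the scraper upright on the bench, off the plate. Then turn the knurled collar on the port until its hidden keyways drop over the pins, push it fully home against its spring, and finish while still gripping it and holding it pushed home. Do not touch the chips with the fingers, and leave everything else where it stands.

Things in the scene. Friction and masses are not known exactly. Their poses are not given: they have to be found in the camera images.
- stage: Fixed stage plate: dark top 200 mm (x) by 280 mm (y), 30 mm above the bench. Origin on the bench under its centre. +x points away from the robot and +y to its left when yaw is 0 (yaw within 0.25 rad). The port is on the +y half, the chips on the -y half, the catch tray along the near (-x) edge of the -y half. The way for a sweep along -x over the -y half is free.
- lane (a point): On the plate's top, centre of the chip area, at (0, -70, 30) mm in the stage's frame, axes as the stage. Chip centres start within 48 mm in x and 28 mm in y of it: one pass of the 100 mm blade along the stage's -x, centred here, from x = +82 mm to past the plate's edge at x = -100 mm, takes them all.
- tray (a point): Centre of the catch tray's inner floor, 4 mm above the bench, at (-147.5, -70, 4) mm in the stage's frame, axes as the stage. Inside 92 mm (x) by 144 mm (y); it touches the plate's near edge; its 3 mm walls reach 16 mm above the bench, 14 mm below the plate's top.
- port (a point): On the plate's top, on the port's vertical axis, at (0, +70, 30) mm in the stage's frame. Inside the collar stand a fixed spigot 24 mm across, 44 mm tall, and on it three equally spaced pins, unseen, at an angle that differs each time. Collar's underside above this point: 10 mm resting on the pins, 5 mm dropped over the pins onto the spring ring, 0 fully home (flush on the plate, a hard stop).
- collar: Knurled aluminium collar (filter cell), closed on top, 52 mm across, 50 mm tall, about 0.18 kg, loose, upright on the port, resting on its pins. Origin at the centre of its underside, z up. Inside are three equally spaced hidden keyways, 9 mm wide for 5 mm pins at about 17 mm radius: they drop when within about 0.1 rad. It has 1 mm of play all round on the spigot.
- collar_grip (a point): On the collar's axis, 30 mm above its underside: the height to grip it across the knurled side. At the start a turn of 0.35 to 1.5 rad clockwise seen from above brings the keyways over the pins; pushed down elsewhere it stops hard on the pins. Held firmly it does not fall by itself: press lightly to feel for the drop. If it then rubs, turn on about 0.06 rad.
- spring_ring (a joint): How far the spring ring under the collar is pushed down: 0 m when up (its top 5 mm above the plate), 0.005 when the collar is fully home. It pushes up with 4 N at 0 and 9 N at 0.005, more than the collar's weight, so it lifts the collar if that is let go.
- scraper: Scraper block, black rubber foot 22 mm (x) by 100 mm (y), 12 mm high; above it a grey grip 18 mm thick (x) by 84 mm (y), up to 56 mm; 0.15 kg. Stands on the bench right of the stage. Origin at the centre of its underside, z up, y along its length. Grip it across the 18 mm, about 38 mm above its underside. Keep the foot within 2 mm of the plate as it sweeps.
- chip0: Loose chip of broken white ceramic, about 27 x 23 mm (some 32 mm corner to corner at most), 6 mm thick, about 11 g, lying flat on the stage plate. Origin near its middle, on its underside.
- chip1: Loose chip of broken white ceramic, about 27 x 23 mm (some 32 mm corner to corner at most), 6 mm thick, about 11 g, lying flat on the stage plate. Origin near its middle, on its underside.
- chip2: Loose chip of broken white ceramic, about 27 x 23 mm (some 32 mm corner to corner at most), 6 mm thick, about 11 g, lying flat on the stage plate. Origin near its middle, on its underside.
- objective: brass microscope objective, 25 mm across, 40 mm tall, standing on the stage plate's far corner on the port's side. A bystander. Origin under its centre.
- eyepiece: black eyepiece, 42 mm across, 56 mm tall, standing on the bench to the left. A bystander. Origin under its centre.
- spare_ring: plain flat spare ring, 60 mm across, 10 mm tall, lying on the bench; not the collar. A bystander. Origin under its centre.
- bottle: amber glass bottle with a black cap, 56 mm across, 130 mm tall. A bystander. Origin under its centre.
- dish: clear shallow dish, 90 mm across, 16 mm tall, on the bench to the right. A bystander. Origin under its centre.
- brush: cleaning brush 170 mm long lying on the bench to the right. A bystander. Origin under its centre.
Not all that is in view belongs to the job. There is more than one size of the scraper; the job needs the smallest.

How it is judged (in metres and radians):
On the way, in this order (a step that is already met when the one before it is completed fails the run):
1. all three chips lie in the catch tray (x of chip0 in the frame of tray between -0.047 and 0.047 m and y of chip0 in the frame of tray between -0.075 and 0.075 m and z of each of chip0, chip1, chip2 in the frame of tray below 0.018 m and x of chip1 in the frame of tray between -0.047 and 0.047 m and y of chip1 in the frame of tray between -0.075 and 0.075 m and x of chip2 in the frame of tray between -0.047 and 0.047 m and y of chip2 in the frame of tray between -0.075 and 0.075 m), for 0.2 s.
2. the scraper stands on the bench and is let go (height (world z) of scraper below 0.008 m and angle between scraper's own z axis and vertical below 0.2 rad and contact force between the fingers and scraper below 0.1 N and linear speed of scraper below 0.03 m/s), for 0.2 s.
3. the collar's keyways have dropped over the pins (horizontal distance between collar and port below 0.003 m and z of collar in the frame of port below 0.0065 m), for 0.1 s.
At the end, for the whole second after the job is handed in: Collar keyed and held by the fingers (over 2 N) through the last second: underside within 2 mm of the plate, spring ring down 3 mm or more, within 3 mm of the port's axis, upright within 0.06 rad. All three chips in the catch tray; scraper upright on the bench, let go (all of step 1 and all of step 2 and z of collar in the frame of port below 0.002 m and value of joint spring_ring above 0.003 m and horizontal distance between collar and port below 0.003 m and angle between collar's own z axis and vertical below 0.06 rad and contact force between the fingers and collar above 2 N and linear speed of collar below 0.02 m/s); the arm keeps its last pose, push and grip.
It fails at once if the fingers touched a chip (contact force between the fingers and chip0 above 0.5 N or contact force between the fingers and chip1 above 0.5 N or contact force between the fingers and chip2 above 0.5 N).
It fails at once if a bystander was moved by more than 30 mm (distance of any of objective, eyepiece, spare_ring, bottle, dish, brush from where it was at the start of the episode above 0.03 m).
It also fails if it takes over 61 s, if anything falls off the work surface, if the arm or the gripper's body presses on something with over 40 N, if the wrist force passes 120 N, or if a joint passes its speed limit or range.

ROBOT

A 6-joint arm with a two-finger parallel gripper is mounted at the origin on the work surface. World frame = base frame: x ahead of the robot, y to its left, z up, the work surface at z = 0. Lengths are in m, angles in degrees, forces in N, time in s.
With the tool pointing down it reaches from about 0.375 to 0.9 m from the base axis. Payload 3.1 kg.
Tool frame: the origin (TCP) lies between the finger pads; the fingertips stand 22 mm ahead of it and the grasp point (between the pads) lies 3 mm ahead of it (bot.tip_extent is the distance from the TCP to the fingertips, in m); y points along the fingers, z is the direction in which the jaws open and shut, and the axes are right-handed (so a half turn about y gives the same grasp; the last joint's range is limited). The gripper opens to 87 mm and grips with 3 to 60 N. Pads are 19 mm wide; open, the fingers measure 117 mm over their backs; the gripper's body (75 mm by 190 mm) begins 51 mm behind the grasp point.
Start: joints at [56.064, 30.224, 82.088, -0, 67.689, -10.227], TCP at [0.251, 0.572, 0.245] pointing down, gripper open.
Joint ranges: [-176.69, 176.69], [-43.24, 126.21], [12.49, 139.97], [-82, 262], [0, 151.66], [-163.58, 163.58]. Speed limits (degrees/s): [159.86, 159.86, 180, 180, 180, 180].

INTERFACE

Orientations are given as a 3x3 rotation matrix whose columns are the frame's x, y, z axes.
In Python, from rig import bot, eyes, models gives the robot as it stands. The module is installed in compiled form; this text tells all that it offers.
- The arm moves only by the tool arm_command, never from a script. Its arguments are lists of equal length, an entry for each row: "translation": the shift along the tool's x, y, z each as a share of 0.08 m, from -1 to 1, a list of three; "rotation": the turn, a rotation vector about the tool's x, y, z each as a share of 60 degrees, from -1 to 1, a list of three; "grip": the closure, from -1 (fully open) to 1 (shut), so that 0 is half open. In form: {"translation": [[x, y, z], ...], "rotation": [[rx, ry, rz], ...], "grip": [grip, ...]}. A call has 1 to 5 rows; each row is the pose to reach, as a shift and turn from the pose commanded when the call began, along the tool's axes at that moment; what a row does not reach only later rows make up. A row lasts 1/10 s, in which the tool goes at most 50 mm and 8.59 degrees, less where a joint would pass 70% of its speed; a pose out of reach is approached as far as the arm can. A call with a number of a shift or a turn outside -1 to 1 is refused whole. A call with a gripper value outside its range is refused whole. The fingers move at their own pace and stop on an object; the grip force is fixed at half the most. Time passes only in rows, so rows that repeat a pose let the fingers close. It gives the time, the measured TCP pose, the force and the opening at its end, in the units of the state.
- bot.read_state(): the state, without advancing time (a new reading comes with each control period).
- eyes.capture(name): name is "scene" or "top"; returns a dict with "image" (400x640x3 uint8, blue, green, red), "mtx" (3x3 intrinsics, pixels), "rvec" (rotation vector, rad) and "tvec" (3), from world to camera coordinates, as OpenCV has them. Camera axes: x right, y down, z forward; pixel columns grow to the right and rows downward; lengths in m; the calibration is good to about 2 mm. A picture is of the moment at which its call begins. There is no depth.
- bot.hand_in(): hands the job in, once; it reports no verdict.
Trained networks look in the newest picture that a camera, given by its name, has taken for a name from the list of things; names that differ only in an ending like _2 or _b are one class to them, and where a whole thing is asked for, a point or a joint stands for the part that bears it (a point fixed in the world has none). Each returns a list of dicts, best first, with "conf" (0 to 1); they miss things now and then, are a little off and sometimes report something else, mostly with a low value. They report only what shows in the picture. A call takes as long as a camera call. They do not tell look-alikes from the thing itself.
- models.recognise(camera, thing): "extent" ([left, top, right, bottom] as shares, 0 to 1, of the picture: columns of its width, rows of its height, round what is visible of it).
- models.spot_point(camera, thing): "point" ([column, row] as shares, 0 to 1, of the picture: columns of its width, rows of its height: a listed point, or the origin of a listed thing).
The state is a dict: "time_s": time; "joint_positions": joint angles; "qvel": joint speeds; "tau": joint torques, N m; "position": TCP position; "tcp_rot": TCP orientation; "force": force on the tool from outside, world axes, zero at the start; "moment": the same for the moment, N m; "opening": opening from 0.0 (shut) to 1.0 (fully open).
Only numpy, scipy, OpenCV 4.12 (cv2) and the standard library are available. Lean on these libraries where they do the work, as an engineer would, in place of code of your own. Each camera call takes 0.05 s, during which the arm holds its last target. There are 200 camera calls.

## Working session

There is one attempt and no reset: what is moved stays moved. The work goes in short steps, Python scripts to look and compute and a tool call to move; the robot and the scene stay as the last step left them, time stands still between calls to the robot, and variables do not carry over. Pictures are saved under pics/ and viewed, about 8 in all and at most 12, crops included, and the job is handed in when it is done.

Besides the shell and the picture viewer there is one more tool, called after "Emit:" by a JSON object that holds its "method" and its "body". arm_command: Moves the arm, as the interface text tells. Shift numbers are shares of 0.08 m and turn numbers shares of 60 degrees, none past 1 either way. Its arguments: {"type":"object","properties":{"translation":{"type":"array"},"rotation":{"type":"array"},"grip":{"type":"array"}},"required":["translation","rotation","grip"]}

```bash
mkdir -p pics
cat > h.py <<'E'
import numpy as np, cv2
from rig import bot, eyes, models
def ray(c,uv):
    R=cv2.Rodrigues(np.array(c["rvec"],float))[0]; t=np.array(c["tvec"],float).ravel()
    p=cv2.undistortPoints(np.array([[uv]],float),np.array(c["mtx"],float),None).ravel()
    return -R.T@t, R.T@np.array([p[0],p[1],1])
def onz(c,uv,z):
    o,d=ray(c,uv); return o+d*(z-o[2])/d[2]
def proj(c,P):
    return cv2.projectPoints(np.array(P,float).reshape(-1,3),np.array(c["rvec"],float),np.array(c["tvec"],float),np.array(c["mtx"],float),None)[0].reshape(-1,2)
def cap(n,f=None):
    c=eyes.capture(n)
    if f: cv2.imwrite("pics/"+f,c["image"])
    return c
E
python3 - <<'E'
from h import *
Z=dict(stage=0,lane=.03,tray=.004,port=.03,collar=.04,collar_grip=.07,scraper=0,chip0=.03)
for n in ("scene","top"):
    c=cap(n,n+"0.png"); print(n,onz(c,(320,200),0).round(3), (ray(c,(320,200))[0]).round(3))
    for t,z in Z.items():
        for r in models.spot_point(n,t)[:4]:
            uv=np.array(r["point"])*[640,400]; print(t,round(r["conf"],2),uv.round(),onz(c,uv,z).round(4))
s=bot.read_state();print(s["position"],s["tcp_rot"],s["opening"],s["force"],bot.tip_extent)
E
```

```text
scene [ 0.465 -0.101  0.   ] [1.337 0.357 0.666]
stage 0.84 [338. 222.] [ 0.5418 -0.0056  0.    ]
lane 0.88 [314. 207.] [ 0.5423 -0.0781  0.03  ]
tray 0.89 [338. 192.] [ 0.4073 -0.0666  0.004 ]
port 0.65 [363. 224.] [0.5549 0.073  0.03  ]
collar 0.63 [356. 221.] [0.5637 0.0564 0.04  ]
collar 0.17 [474. 310.] [0.734  0.3802 0.04  ]
collar_grip 0.8 [358. 206.] [0.5411 0.051  0.07  ]
scraper 0.96 [280. 165.] [ 0.334  -0.3241  0.    ]
scraper 0.88 [259. 185.] [ 0.4755 -0.3143  0.    ]
scraper 0.88 [210. 202.] [ 0.6153 -0.3932  0.    ]
scraper 0.5 [359. 217.] [0.4965 0.0373 0.    ]
chip0 0.73 [214. 234.] [ 0.7582 -0.254   0.03  ]
chip0 0.62 [300. 214.] [ 0.5895 -0.0981  0.03  ]
chip0 0.6 [311. 196.] [ 0.4956 -0.1141  0.03  ]
chip0 0.48 [311. 203.] [ 0.5271 -0.0967  0.03  ]
top [ 0.565 -0.049  0.   ] [ 0.291 -0.041  1.205]
stage 0.83 [308. 205.] [ 0.5506 -0.0122  0.    ]
stage 0.2 [175. 169.] [0.6891 0.3956 0.    ]
lane 0.64 [332. 204.] [ 0.5445 -0.0843  0.03  ]
tray 0.8 [330. 260.] [ 0.3834 -0.0682  0.004 ]
port 0.92 [282. 204.] [0.5537 0.0648 0.03  ]
collar 0.85 [283. 204.] [0.5518 0.0613 0.04  ]
collar_grip 0.72 [278. 199.] [0.5593 0.0714 0.07  ]
scraper 0.77 [419. 270.] [ 0.3399 -0.3281  0.    ]
scraper 0.69 [410. 218.] [ 0.4945 -0.3173  0.    ]
scraper 0.58 [432. 179.] [ 0.6116 -0.3982  0.    ]
chip0 0.6 [338. 220.] [ 0.4966 -0.0991  0.03  ]
chip0 0.47 [335. 207.] [ 0.5347 -0.0921  0.03  ]
chip0 0.45 [332. 186.] [ 0.5987 -0.0853  0.03  ]
[0.25125723 0.57225078 0.24457512] [[ 9.15605759e-01 -1.81503096e-06  4.02077224e-01]
 [-4.02077224e-01  1.74197368e-05  9.15605759e-01]
 [-8.66593223e-06 -1.00000000e+00  1.52198287e-05]] 0.9998062417318352 [ 0.01570897  0.06088886 -0.32984897] 0.022
```

View pics/top0.png

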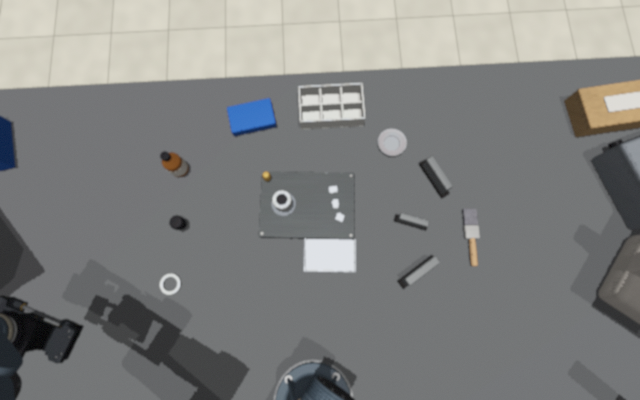

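View pics/scene0.png

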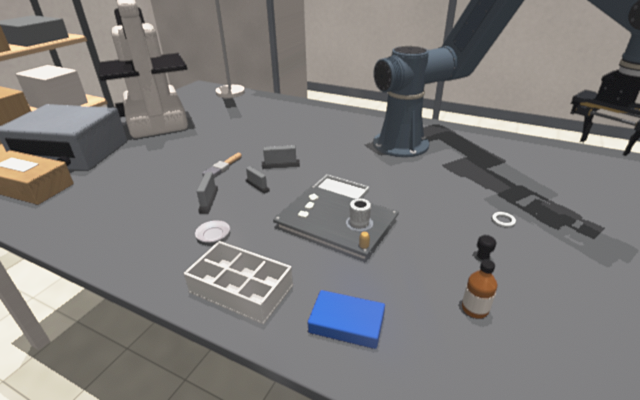

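Candidates for the scraper, in the top picture: blocks at (411,221), (436,177) and (419,271). The shortest, at about 33 px or 100 mm, is (411,221). I'll check it in a crop and measure it.

Run:
```python
from h import *
c=cap("top"); im=c["image"]
a=cv2.resize(im[160:280,245:345],None,fx=4,fy=4,interpolation=cv2.INTER_CUBIC)
b=cv2.resize(im[160:280,385:485],None,fx=4,fy=4,interpolation=cv2.INTER_CUBIC)
cv2.imwrite("pics/c1.png",np.hstack([a,b]))
# dark plate segmentation edges & scraper
hs=cv2.cvtColor(im,cv2.COLOR_BGR2GRAY)
for (u,v) in [(270,230),(340,180),(250,205),(308,250),(411,221),(425,225),(398,217),(411,235)]: print((u,v),im[v,u])
```

```text
(270, 230) [113 112 108]
(340, 180) [109 108 104]
(250, 205) [120 118 116]
(308, 250) [230 226 223]
(411, 221) [126 126 124]
(425, 225) [127 127 125]
(398, 217) [58 57 55]
(411, 235) [120 119 117]
```

View pics/c1.png

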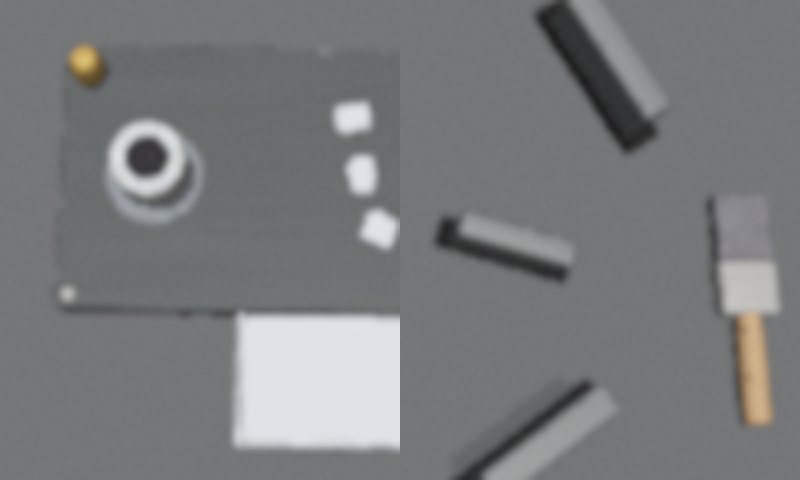

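The left half of the crop shows the stage with the collar at about (283,202) and chips at (333,189), (335,204), (339,217). On the right, the middle block at (411,221) is clearly the smallest. Next I'll fit the poses.

```bash
cat > fit.py <<'E'
from h import *
from scipy.optimize import minimize
def box(x,y,yaw,lx,ly,z0,z1):
    c,s=np.cos(yaw),np.sin(yaw)
    return [[x+c*a-s*b,y+s*a+c*b,z] for a in(-lx/2,lx/2) for b in(-ly/2,ly/2) for z in(z0,z1)]
K=4
def hull(c,P,roi):
    u0,v0,u1,v1=roi; m=np.zeros(((v1-v0)*K,(u1-u0)*K),np.uint8)
    q=((proj(c,P)-[u0,v0]+.5)*K)
    cv2.fillConvexPoly(m,cv2.convexHull(np.round(q*16).astype(np.int32)),1,shift=4)
    return m.astype(float)
def crop(c,roi):
    u0,v0,u1,v1=roi
    return cv2.resize(c["image"][v0:v1,u0:u1],None,fx=K,fy=K,interpolation=cv2.INTER_LINEAR).astype(float).mean(2)
def fit_scraper(cs,p0,rois,base=0):
    ims=[crop(c,r) for c,r in zip(cs,rois)]
    def cost(p):
        e=0
        for c,r,im in zip(cs,rois,ims):
            f=hull(c,box(*p,.022,.1,base,base+.012),r); g=hull(c,box(*p,.018,.084,base+.012,base+.056),r)
            d=cv2.GaussianBlur(np.clip(f-g,0,1),(0,0),K*.7); t=(im<85).astype(float); t=cv2.GaussianBlur(t,(0,0),K*.4)
            e+=((d-t)**2).sum()/K/K
        return e
    b=None
    for dy in np.radians([-12,-4,4,12]):
        q=np.array(p0)+[0,0,dy]
        r=minimize(cost,q,method="Nelder-Mead",options=dict(initial_simplex=[q,q+[.01,0,0],q+[0,.01,0],q+[0,0,.15]],xatol=1e-4))
        if b is None or r.fun<b.fun:b=r
    return b.x,b.fun
E
cat > m1.py <<'E'
from fit import *
t=cap("top");s=cap("scene")
rt=(388,200,436,245); rs=(235,155,280,200)
for cs,rr in (([t],[rt]),([s],[rs]),([t,s],[rt,rs])):
    x,f=fit_scraper(cs,(.49,-.32,np.radians(75)),rr); print("scr",x[:2].round(4),np.degrees(x[2]).round(1),round(f,2))
for c,roi,n in ((t,(290,225,370,285),"top"),(s,(305,170,380,205),"scene")):
    u0,v0,u1,v1=roi; m=(c["image"][v0:v1,u0:u1].mean(2)>175).astype(np.uint8)
    k=cv2.findContours(m,cv2.RETR_EXTERNAL,cv2.CHAIN_APPROX_NONE)[0]; k=max(k,key=cv2.contourArea).reshape(-1,2)+[u0,v0]
    w=np.array([onz(c,p,.016 if n=="top" else .012)[:2] for p in k.astype(float)])
    (cx,cy),sz,a=cv2.minAreaRect((w*1000).astype(np.float32)); print(n,"tray",cx,cy,sz,a)
m=(t["image"][175:232,320:352].mean(2)>165).astype(np.uint8)
n,l,st,ce=cv2.connectedComponentsWithStats(m)
for i in range(1,n):
    if st[i,4]>8: print("chip",st[i],onz(t,ce[i]+[320,175],.033).round(4))
E
python3 m1.py
```

```text
scr [ 0.4965 -0.2883] -21.8 81.77
scr [ 0.4682 -0.3251] 149.4 376.07
scr [ 0.4379 -0.3299] 109.3 562.79
top tray 396.2580871582031 -67.7107925415039 (149.8450927734375, 92.92888641357422) 86.86656188964844
scene tray 408.9493713378906 -43.99279022216797 (112.48468780517578, 177.53866577148438) 4.675200939178467
chip [ 9 11  9  7 57] [ 0.5897 -0.0887  0.033 ]
chip [12 24  7 10 59] [ 0.5463 -0.0925  0.033 ]
chip [15 38 10  9 64] [ 0.5042 -0.1027  0.033 ]
```

```bash
sed -i 's/np.radians(75)/np.radians(-15)/' m1.py; python3 m1.py | grep scr
python3 - <<'E'
from h import *
t=cap("top")
for p in [(414.25,219.75)]: print(onz(t,p,.056))
g=t["image"].mean(2)
# plate edges: sample lines in stage frame
O=np.array([.549,-.0059]);a=np.radians(-3.13);X=np.array([np.cos(a),np.sin(a)]);Y=np.array([-X[1],X[0]])
E
```

```text
scr [ 0.4852 -0.3181] -17.5 44.44
scr [ 0.4732 -0.321 ] -25.2 374.24
scr [ 0.483  -0.3171] -19.5 454.3
[ 0.47965434 -0.31566453  0.056     ]
```

The scraper is at about (0.484,-0.318) with yaw -17.5°. The stage is at about (0.549,-0.006) with yaw -3.1°, and the port at about (0.553,0.064). Now I'll move above the scraper.

Emit:
{"method": "arm_command", "body": {"translation": [[1,0,-1],[1,0,-1],[1,0,-1],[1,0,-1],[1,0,-1]], "rotation": [[0,0.7,0],[0,0.7,0],[0,0.7,0],[0,0.7,0],[0,0.7,0]], "grip": [-1,-1,-1,-1,-1]}}

```text
time_s: 1.7
position: [0.2929, 0.4661, 0.2448]
tcp_rot: [[0.405, 0.0, 0.914], [-0.914, 0.0, 0.405], [-0.0, -1.0, 0.0]]
force: [-1.3, 0.5, -0.7]
opening: 1.002
```

Emit:
{"method": "arm_command", "body": {"translation": [[1,0,0.25],[1,0,0.25],[1,0,0.25],[1,0,0.25],[1,0,0.25]], "rotation": [[0,0.697,0],[0,0.697,0],[0,0.697,0],[0,0.697,0],[0,0.697,0]], "grip": [-1,-1,-1,-1,-1]}}

```text
time_s: 2.2
position: [0.3439, 0.4018, 0.2447]
tcp_rot: [[-0.308, 0.0, 0.952], [-0.952, 0.0, -0.308], [-0.0, -1.0, 0.0]]
force: [-0.9, -0.5, -0.6]
opening: 0.998
```

Emit:
{"method": "arm_command", "body": {"translation": [[1,0,0.55],[1,0,0.55],[1,0,0.55]], "rotation": [[0,0,0],[0,0,0],[0,0,0]], "grip": [-1,-1,-1]}}

```text
time_s: 2.5
position: [0.3614, 0.3091, 0.2444]
tcp_rot: [[-0.305, -0.001, 0.952], [-0.952, -0.002, -0.305], [0.003, -1.0, -0.001]]
force: [-0.4, 0.3, 0.6]
opening: 1.0
```

Emit:
{"method": "arm_command", "body": {"translation": [[1,0,0.55],[1,0,0.55],[1,0,0.55]], "rotation": [[0,0,0],[0,0,0],[0,0,0]], "grip": [-1,-1,-1]}}

```text
time_s: 2.8
position: [0.3801, 0.2203, 0.2447]
tcp_rot: [[-0.306, 0.0, 0.952], [-0.952, -0.001, -0.306], [0.001, -1.0, 0.001]]
force: [-0.4, 1.0, -0.2]
opening: 1.002
```

Emit:
{"method": "arm_command", "body": {"translation": [[1,0,0.55],[1,0,0.55],[1,0,0.55]], "rotation": [[0,0,0],[0,0,0],[0,0,0]], "grip": [-1,-1,-1]}}

```text
time_s: 3.1
position: [0.399, 0.1312, 0.2449]
tcp_rot: [[-0.306, 0.002, 0.952], [-0.952, -0.001, -0.306], [-0.0, -1.0, 0.002]]
force: [0.6, 0.0, 0.2]
opening: 0.998
```

Emit:
{"method": "arm_command", "body": {"translation": [[1,0,0.55],[1,0,0.55],[1,0,0.55]], "rotation": [[0,0,0],[0,0,0],[0,0,0]], "grip": [-1,-1,-1]}}

```text
time_s: 3.4
position: [0.4176, 0.0417, 0.245]
tcp_rot: [[-0.306, 0.003, 0.952], [-0.952, -0.001, -0.306], [-0.0, -1.0, 0.004]]
force: [1.0, 0.8, 1.4]
opening: 0.998
```

Emit:
{"method": "arm_command", "body": {"translation": [[1,0,0.55],[1,0,0.55],[1,0,0.55]], "rotation": [[0,0,0],[0,0,0],[0,0,0]], "grip": [-1,-1,-1]}}

```text
time_s: 3.7
position: [0.4358, -0.048, 0.245]
tcp_rot: [[-0.305, 0.004, 0.952], [-0.952, -0.002, -0.305], [0.0, -1.0, 0.004]]
force: [-0.1, -0.1, 0.2]
opening: 0.999
```

Emit:
{"method": "arm_command", "body": {"translation": [[1,0,0.55],[1,0,0.55],[1,0,0.55]], "rotation": [[0,0,0],[0,0,0],[0,0,0]], "grip": [-1,-1,-1]}}

```text
time_s: 4.0
position: [0.4537, -0.1377, 0.245]
tcp_rot: [[-0.304, 0.004, 0.953], [-0.953, -0.002, -0.304], [0.001, -1.0, 0.004]]
force: [0.2, 0.5, -0.0]
opening: 0.999
```

Emit:
{"method": "arm_command", "body": {"translation": [[1,0,0.55],[1,0,0.55],[1,0,0.55]], "rotation": [[0,0,0],[0,0,0],[0,0,0]], "grip": [-1,-1,-1]}}

```text
time_s: 4.3
position: [0.4713, -0.2271, 0.2448]
tcp_rot: [[-0.304, 0.003, 0.953], [-0.953, -0.003, -0.304], [0.002, -1.0, 0.004]]
force: [0.5, 0.8, -0.8]
opening: 1.004
```

Emit:
{"method": "arm_command", "body": {"translation": [[1,0,0.55],[1,0,0.55],[1,0,0.55]], "rotation": [[0,0,0],[0,0,0],[0,0,0]], "grip": [-1,-1,-1]}}

```text
time_s: 4.6
position: [0.4888, -0.3165, 0.2446]
tcp_rot: [[-0.303, 0.003, 0.953], [-0.953, -0.003, -0.303], [0.002, -1.0, 0.004]]
force: [0.2, 0.7, -0.1]
opening: 0.998
```

Emit:
{"method": "arm_command", "body": {"translation": [[0,1,-0.05],[0,1,-0.05],[0,1,-0.05]], "rotation": [[0,0,0],[0,0,0],[0,0,0]], "grip": [-1,-1,-1]}}

```text
time_s: 4.9
position: [0.4802, -0.3071, 0.1604]
tcp_rot: [[-0.3, -0.009, 0.954], [-0.954, 0.01, -0.3], [-0.007, -1.0, -0.011]]
force: [0.0, 1.0, 0.1]
opening: 0.997
```

Emit:
{"method": "arm_command", "body": {"translation": [[0,1,0],[0,1,0],[0,1,0]], "rotation": [[0,0,0],[0,0,0],[0,0,0]], "grip": [-1,-1,-1]}}

```text
time_s: 5.2
position: [0.4815, -0.3094, 0.0825]
tcp_rot: [[-0.3, -0.005, 0.954], [-0.954, 0.006, -0.3], [-0.004, -1.0, -0.007]]
force: [0.2, 0.3, 0.1]
opening: 0.995
```

Emit:
{"method": "arm_command", "body": {"translation": [[0,0.52,0],[0,0.52,0],[0,0.52,0],[0,0.52,0]], "rotation": [[0,0,0],[0,0,0],[0,0,0],[0,0,0]], "grip": [-1,-1,-1,-1]}}

```text
time_s: 5.6
position: [0.4841, -0.3137, 0.0458]
tcp_rot: [[-0.301, 0.003, 0.954], [-0.954, -0.003, -0.301], [0.002, -1.0, 0.004]]
force: [-0.8, 1.2, 0.4]
opening: 0.999
```

Emit:
{"method": "arm_command", "body": {"translation": [[0,0,0],[0,0,0],[0,0,0],[0,0,0],[0,0,0]], "rotation": [[0,0,0],[0,0,0],[0,0,0],[0,0,0],[0,0,0]], "grip": [0.6,0.6,0.7,0.8,0.9]}}

```text
time_s: 6.1
position: [0.4825, -0.313, 0.0431]
tcp_rot: [[-0.301, 0.0, 0.954], [-0.954, -0.0, -0.301], [0.0, -1.0, 0.0]]
force: [-1.0, -0.0, 0.3]
opening: 0.632
```

Emit:
{"method": "arm_command", "body": {"translation": [[0,0,0],[0,0,0],[0,0,0],[0,0,0],[0,0,0]], "rotation": [[0,0,0],[0,0,0],[0,0,0],[0,0,0],[0,0,0]], "grip": [1,1,1,1,1]}}

```text
time_s: 6.6
position: [0.4827, -0.313, 0.0429]
tcp_rot: [[-0.301, 0.0, 0.954], [-0.954, -0.0, -0.301], [0.0, -1.0, 0.0]]
force: [0.7, -0.3, -0.6]
opening: 0.205
```

Emit:
{"method": "arm_command", "body": {"translation": [[0,-1,0],[0,-1,0],[0,-1,0],[0,-1,0],[0,-1,0]], "rotation": [[0,0,0],[0,0,0],[0,-0.24,0],[0,-0.24,0],[0,-0.24,0]], "grip": [1,1,1,1,1]}}

```text
time_s: 7.1
position: [0.4823, -0.3127, 0.123]
tcp_rot: [[-0.055, -0.0, 0.999], [-0.999, 0.0, -0.055], [-0.0, -1.0, -0.0]]
force: [-0.4, 0.0, -2.3]
opening: 0.205
```

Emit:
{"method": "arm_command", "body": {"translation": [[-1,0,0.55],[-1,0,0.55],[-1,0,0.55],[-1,0,0.55]], "rotation": [[0,0,0],[0,0,0],[0,0,0],[0,0,0]], "grip": [1,1,1,1]}}

```text
time_s: 7.5
position: [0.5309, -0.2344, 0.1224]
tcp_rot: [[-0.054, -0.001, 0.999], [-0.999, 0.0, -0.054], [-0.0, -1.0, -0.001]]
force: [-0.0, 0.4, -0.5]
opening: 0.202
```

Emit:
{"method": "arm_command", "body": {"translation": [[-1,0,0.55],[-1,0,0.55],[-1,0,0.55],[-1,0,0.55]], "rotation": [[0,0,0],[0,0,0],[0,0,0],[0,0,0]], "grip": [1,1,1,1]}}

```text
time_s: 7.9
position: [0.5789, -0.1583, 0.1226]
tcp_rot: [[-0.054, -0.001, 0.999], [-0.999, -0.0, -0.054], [0.001, -1.0, -0.001]]
force: [-0.2, 0.2, -1.1]
opening: 0.208
```

Emit:
{"method": "arm_command", "body": {"translation": [[-1,0,0.55],[-1,0,0.55],[-1,0,0.55],[-1,0,0.55],[-1,0,0.55]], "rotation": [[0,0,0],[0,0,0],[0,0,0],[0,0,0],[0,0,0]], "grip": [1,1,1,1,1]}}

```text
time_s: 8.4
position: [0.6264, -0.0825, 0.1226]
tcp_rot: [[-0.057, -0.001, 0.998], [-0.998, -0.0, -0.057], [0.0, -1.0, -0.001]]
force: [0.4, -0.7, -1.1]
opening: 0.201
```

Run:
```python
from h import *
s=bot.read_state();print(s["position"],s["opening"])
c=cap("scene");d=cap("top")
a=cv2.resize(c["image"][150:270,250:420],None,fx=4.5,fy=4.5,interpolation=cv2.INTER_CUBIC)
cv2.imwrite("pics/a2.png",a)
O=np.array([.549,-.0059,0]);t=np.radians(-3.13);X=np.array([np.cos(t),np.sin(t),0]);Y=np.array([-X[1],X[0],0])
print([ (np.array(m["point"])*[640,400]).round(1) for m in models.spot_point("scene","scraper")[:4]], proj(c,[.627,-.08,.08]))
```

```text
[ 0.62638053 -0.08249464  0.12262353] 0.20126690370207606
[array([279.3, 164.1]), array([296.5, 204.4]), array([209. , 199.6]), array([483., 254.])] [[297.9513865 208.023475 ]]
```

View pics/a2.png

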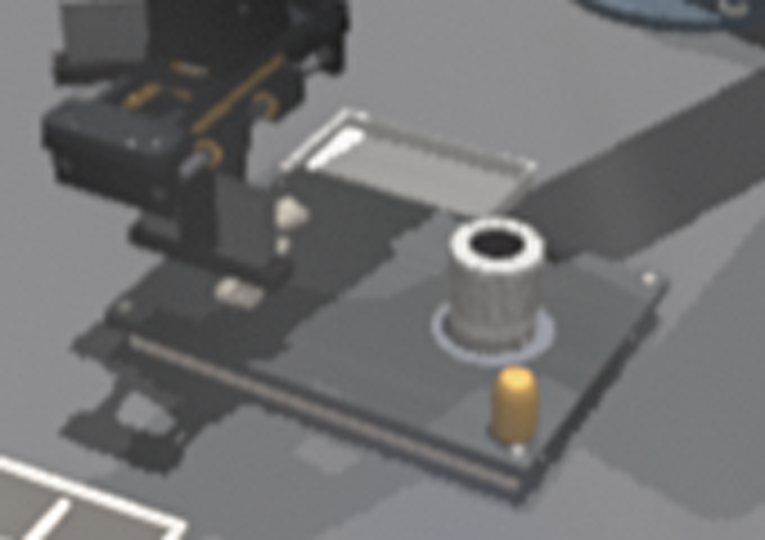

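The picture shows the scraper held level and upright beyond the chips, with its foot ends at about (280,202) and (314,210). Next I'll lower it, shifting about 5 mm to the -y side, since the chips lie there.

Emit:
{"method": "arm_command", "body": {"translation": [[0.06,0.5,0],[0.06,0.5,0],[0.06,0.55,0],[0.06,0.55,0],[0.06,0.55,0]], "rotation": [[0,0,0],[0,0,0],[0,0,0],[0,0,0],[0,0,0]], "grip": [1,1,1,1,1]}}

```text
time_s: 9.05
position: [0.628, -0.0855, 0.0803]
tcp_rot: [[-0.055, 0.002, 0.999], [-0.999, -0.001, -0.055], [0.001, -1.0, 0.002]]
force: [-0.2, 0.0, -1.3]
opening: 0.204
```

Emit:
{"method": "arm_command", "body": {"translation": [[0,0.07,0],[0,0.07,0],[0,0.07,0],[0,0.07,0]], "rotation": [[0,0,0],[0,0,0],[0,0,0],[0,0,0]], "grip": [1,1,1,1]}}

```text
time_s: 9.45
position: [0.6273, -0.0852, 0.0735]
tcp_rot: [[-0.054, 0.0, 0.999], [-0.999, -0.0, -0.054], [0.0, -1.0, 0.0]]
force: [-0.0, -0.6, -1.2]
opening: 0.209
```

Emit:
{"method": "arm_command", "body": {"translation": [[0,0.02,0],[0,0.02,0],[0,0.02,0]], "rotation": [[0,0,0],[0,0,0],[0,0,0]], "grip": [1,1,1]}}

```text
time_s: 9.75
position: [0.6275, -0.0853, 0.0729]
tcp_rot: [[-0.055, 0.001, 0.999], [-0.999, -0.0, -0.055], [0.0, -1.0, 0.001]]
force: [-0.3, 1.2, 5.1]
opening: 0.206
```

Emit:
{"method": "arm_command", "body": {"translation": [[0,-0.01,-0.1],[0,-0.01,-0.225],[0,-0.01,-0.35],[0,-0.01,-0.475],[0,-0.01,-0.6]], "rotation": [[0,0,0],[0,0,0],[0,0,0],[0,0,0],[0,0,0]], "grip": [1,1,1,1,1]}}

```text
time_s: 10.25
position: [0.5789, -0.0829, 0.0729]
tcp_rot: [[-0.055, 0.001, 0.999], [-0.999, -0.0, -0.055], [0.0, -1.0, 0.002]]
force: [1.7, -0.7, 1.0]
opening: 0.201
```

Emit:
{"method": "arm_command", "body": {"translation": [[0,0,-0.125],[0,0,-0.25],[0,0,-0.375],[0,0,-0.5],[0,0,-0.625]], "rotation": [[0,0,0],[0,0,0],[0,0,0],[0,0,0],[0,0,0]], "grip": [1,1,1,1,1]}}

```text
time_s: 10.75
position: [0.5292, -0.0801, 0.0728]
tcp_rot: [[-0.055, 0.002, 0.999], [-0.999, -0.001, -0.055], [0.0, -1.0, 0.002]]
force: [4.0, 0.6, 2.2]
opening: 0.208
```

Emit:
{"method": "arm_command", "body": {"translation": [[0,0,-0.125],[0,0,-0.25],[0,0,-0.375],[0,0,-0.5],[0,0,-0.625]], "rotation": [[0,0,0],[0,0,0],[0,0,0],[0,0,0],[0,0,0]], "grip": [1,1,1,1,1]}}

```text
time_s: 11.25
position: [0.4794, -0.0775, 0.0728]
tcp_rot: [[-0.055, 0.002, 0.999], [-0.999, -0.001, -0.055], [0.001, -1.0, 0.002]]
force: [3.9, -1.6, 3.9]
opening: 0.209
```

Emit:
{"method": "arm_command", "body": {"translation": [[0,0,-0.125],[0,0,-0.25],[0,0,-0.375],[0,0,-0.5],[0,0,-0.53]], "rotation": [[0,0,0],[0,0,0],[0,0,0],[0,0,0],[0,0,0]], "grip": [1,1,1,1,1]}}

```text
time_s: 11.75
position: [0.4359, -0.0747, 0.0727]
tcp_rot: [[-0.055, -0.0, 0.998], [-0.998, 0.0, -0.055], [-0.0, -1.0, -0.0]]
force: [4.6, 0.4, 4.3]
opening: 0.202
```

Emit:
{"method": "arm_command", "body": {"translation": [[0,0,0],[0,-0.5,0],[0,-1,0],[0,-1,0]], "rotation": [[0,0,0],[0,0,0],[0,0,0],[0,0,0]], "grip": [1,1,1,1]}}

```text
time_s: 12.15
position: [0.4359, -0.0745, 0.1546]
tcp_rot: [[-0.054, -0.0, 0.999], [-0.999, -0.0, -0.054], [0.0, -1.0, -0.0]]
force: [0.8, 0.2, -1.5]
opening: 0.204
```

Run:
```python
from h import *
c=cap("scene")
a=cv2.resize(c["image"][140:260,250:420],None,fx=4.5,fy=4.5,interpolation=cv2.INTER_CUBIC)
cv2.imwrite("pics/a3.png",a)
```

```text
(no output)
```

View pics/a3.png

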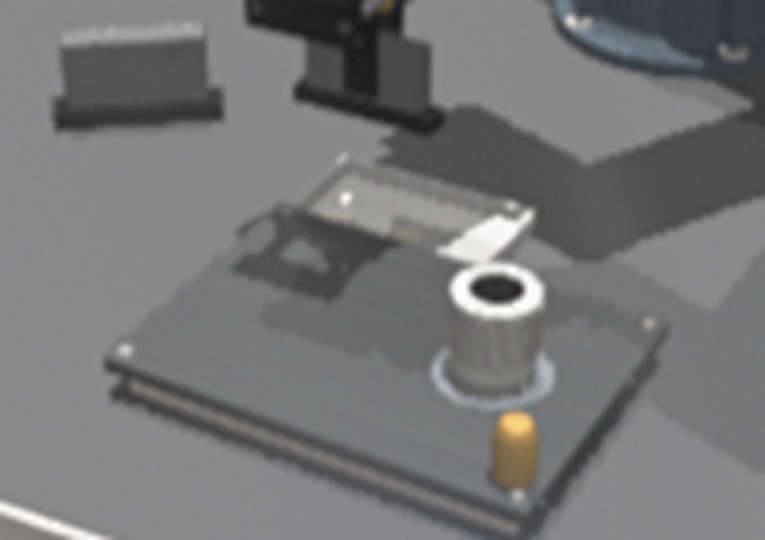

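The plate is clear in the picture, with light chip shapes in the shaded tray at about crop (345,200) to (410,230). I'll put the scraper back on the bench, then check from above.

Emit:
{"method": "arm_command", "body": {"translation": [[0.93,0,0.25],[0.93,0,0.25],[0.93,0,0.25]], "rotation": [[0,0,0],[0,0,0],[0,0,0]], "grip": [1,1,1]}}

```text
time_s: 12.5
position: [0.4524, -0.1527, 0.1506]
tcp_rot: [[-0.058, -0.003, 0.998], [-0.998, 0.001, -0.058], [-0.001, -1.0, -0.003]]
force: [1.1, 0.5, -1.4]
opening: 0.207
```

Emit:
{"method": "arm_command", "body": {"translation": [[0.93,0,0.25],[0.93,0,0.25],[0.93,0,0.25]], "rotation": [[0,0,0],[0,0,0],[0,0,0]], "grip": [1,1,1]}}

```text
time_s: 12.8
position: [0.4683, -0.2278, 0.1505]
tcp_rot: [[-0.057, -0.003, 0.998], [-0.998, 0.001, -0.057], [-0.001, -1.0, -0.003]]
force: [0.2, 0.2, -1.5]
opening: 0.205
```

Emit:
{"method": "arm_command", "body": {"translation": [[0.93,0,0.25],[0.93,0,0.25],[0.93,0,0.25],[0.93,0,0.25]], "rotation": [[0,0,0],[0,0,0],[0,0,0],[0,0,0]], "grip": [1,1,1,1]}}

```text
time_s: 13.2
position: [0.4825, -0.2985, 0.1503]
tcp_rot: [[-0.055, -0.006, 0.998], [-0.998, 0.006, -0.055], [-0.005, -1.0, -0.006]]
force: [-0.7, 0.7, -1.1]
opening: 0.207
```

Emit:
{"method": "arm_command", "body": {"translation": [[0,0.5,0],[0,1,0],[0,1,0],[0,1,0]], "rotation": [[0,0,0],[0,0,0],[0,0,0],[0,0,0]], "grip": [1,1,1,1]}}

```text
time_s: 13.6
position: [0.4834, -0.2984, 0.0717]
tcp_rot: [[-0.053, -0.004, 0.999], [-0.999, 0.004, -0.053], [-0.004, -1.0, -0.004]]
force: [0.4, -0.3, -0.9]
opening: 0.202
```

Run:
```python
from h import *
d=cap("top")
a=cv2.resize(d["image"][225:285,290:370],None,fx=7,fy=7,interpolation=cv2.INTER_CUBIC)
cv2.imwrite("pics/a4.png",a)
```

```text
(no output)
```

View pics/a4.png

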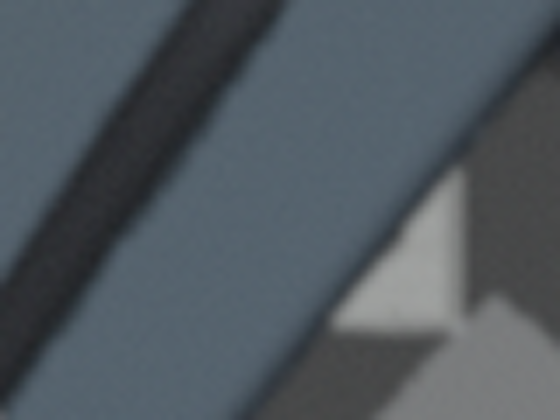

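The arm hides the tray from above, so I'll use the scene camera.

Run:
```python
from h import *
d=cap("scene")
a=cv2.resize(d["image"][168:208,305:380],None,fx=10,fy=10,interpolation=cv2.INTER_CUBIC)
cv2.imwrite("pics/a5.png",cv2.convertScaleAbs(a,alpha=1.3))
for r in models.spot_point("scene","chip0")[:6]:
    uv=np.array(r["point"])*[640,400]; print(round(r["conf"],2),uv.round(),onz(d,uv,.004).round(3))
```

```text
0.49 [339. 190.] [ 0.398 -0.068  0.004]
```

View pics/a5.png

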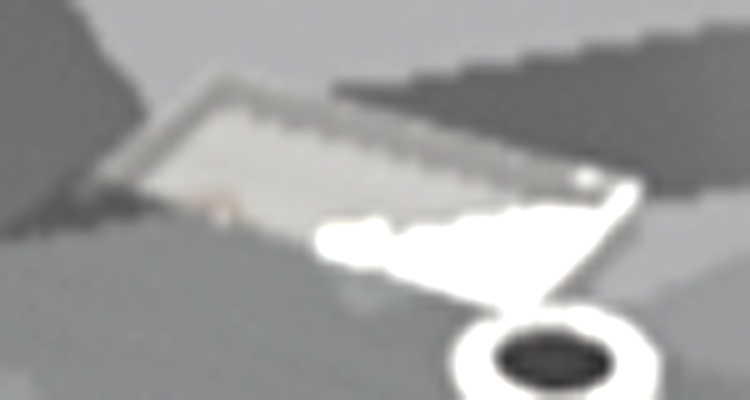

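A chip edge shows at about (225,205) and another at (350,245), though the plate hides part of the tray. I'll stand the scraper down, release it, and view the tray from the left afterwards.

Emit:
{"method": "arm_command", "body": {"translation": [[0,0.2,0],[0,0.33,0],[0,0.33,0],[0,0.34,0],[0,0.34,0]], "rotation": [[0,0,0],[0,0,0],[0,0,0],[0,0,0],[0,0,0]], "grip": [1,1,1,1,1]}}

```text
time_s: 14.25
position: [0.4851, -0.3014, 0.046]
tcp_rot: [[-0.055, 0.001, 0.999], [-0.999, -0.001, -0.055], [0.001, -1.0, 0.001]]
force: [0.5, 0.1, -1.4]
opening: 0.206
```

Emit:
{"method": "arm_command", "body": {"translation": [[0,0.035,0],[0,0.035,0],[0,0.035,0],[0,0.04,0]], "rotation": [[0,0,0],[0,0,0],[0,0,0],[0,0,0]], "grip": [1,1,1,1]}}

```text
time_s: 14.65
position: [0.4853, -0.3015, 0.0428]
tcp_rot: [[-0.055, 0.001, 0.999], [-0.999, -0.001, -0.055], [0.001, -1.0, 0.001]]
force: [0.8, 0.2, 6.1]
opening: 0.201
```

Emit:
{"method": "arm_command", "body": {"translation": [[0,0,0],[0,0,0],[0,0,0],[0,0,0],[0,0,0]], "rotation": [[0,0,0],[0,0,0],[0,0,0],[0,0,0],[0,0,0]], "grip": [0.4,0.2,0,-0.2,-0.2]}}

```text
time_s: 15.15
position: [0.4847, -0.301, 0.042]
tcp_rot: [[-0.055, -0.0, 0.999], [-0.999, 0.0, -0.055], [-0.0, -1.0, -0.0]]
force: [0.1, -0.2, -0.0]
opening: 0.551
```

Emit:
{"method": "arm_command", "body": {"translation": [[0,-0.4,0],[0,-1,0],[0,-1,0]], "rotation": [[0,0,0],[0,0,0],[0,0,0]], "grip": [-0.6,-1,-1]}}

```text
time_s: 15.45
position: [0.4879, -0.3037, 0.1274]
tcp_rot: [[-0.054, 0.008, 0.998], [-0.998, -0.008, -0.054], [0.007, -1.0, 0.009]]
force: [0.5, -1.3, -0.4]
opening: 0.785
```

Emit:
{"method": "arm_command", "body": {"translation": [[0,-1,0],[0,-1,0]], "rotation": [[0,0,0],[0,0,0]], "grip": [-1,-1]}}

```text
time_s: 15.65
position: [0.485, -0.3013, 0.2034]
tcp_rot: [[-0.055, 0.0, 0.999], [-0.999, -0.0, -0.055], [0.0, -1.0, 0.0]]
force: [0.7, -1.6, 0.8]
opening: 0.952
```

Emit:
{"method": "arm_command", "body": {"translation": [[-1,0,-0.13],[-1,0,-0.13],[-1,0,-0.13]], "rotation": [[0,0,0],[0,0,0],[0,0,0]], "grip": [-1,-1,-1]}}

```text
time_s: 15.95
position: [0.4769, -0.2161, 0.2018]
tcp_rot: [[-0.051, -0.003, 0.999], [-0.999, 0.003, -0.051], [-0.003, -1.0, -0.003]]
force: [-0.2, 0.4, 0.3]
opening: 0.994
```

Emit:
{"method": "arm_command", "body": {"translation": [[-1,0,-0.13],[-1,0,-0.13],[-1,0,-0.13]], "rotation": [[0,0,0],[0,0,0],[0,0,0]], "grip": [-1,-1,-1]}}

```text
time_s: 16.25
position: [0.4711, -0.1369, 0.2015]
tcp_rot: [[-0.051, -0.003, 0.999], [-0.999, 0.002, -0.051], [-0.002, -1.0, -0.003]]
force: [-0.1, -0.3, -0.6]
opening: 1.001
```

Emit:
{"method": "arm_command", "body": {"translation": [[-1,0,-0.13],[-1,0,-0.13],[-1,0,-0.13]], "rotation": [[0,0,0],[0,0,0],[0,0,0]], "grip": [-1,-1,-1]}}

```text
time_s: 16.55
position: [0.4659, -0.0577, 0.2018]
tcp_rot: [[-0.051, -0.002, 0.999], [-0.999, 0.001, -0.051], [-0.001, -1.0, -0.002]]
force: [-0.8, -1.1, -0.3]
opening: 1.0
```

Emit:
{"method": "arm_command", "body": {"translation": [[-1,0,-0.13],[-1,0,-0.13],[-1,0,-0.13]], "rotation": [[0,0,0],[0,0,0],[0,0,0]], "grip": [-1,-1,-1]}}

```text
time_s: 16.85
position: [0.4607, 0.022, 0.2019]
tcp_rot: [[-0.052, -0.0, 0.999], [-0.999, 0.0, -0.052], [-0.0, -1.0, -0.0]]
force: [0.8, 0.2, -0.5]
opening: 1.0
```

Emit:
{"method": "arm_command", "body": {"translation": [[-1,0,-0.13],[-1,0,-0.13],[-1,0,-0.13]], "rotation": [[0,0,0],[0,0,0],[0,0,0]], "grip": [-1,-1,-1]}}

```text
time_s: 17.15
position: [0.4556, 0.102, 0.2021]
tcp_rot: [[-0.052, 0.001, 0.999], [-0.999, -0.0, -0.052], [-0.0, -1.0, 0.001]]
force: [0.4, 0.1, 0.3]
opening: 1.003
```

Emit:
{"method": "arm_command", "body": {"translation": [[-1,0,-0.13],[-1,0,-0.13],[-1,0,-0.13]], "rotation": [[0,0,0],[0,0,0],[0,0,0]], "grip": [-1,-1,-1]}}

```text
time_s: 17.45
position: [0.4503, 0.1824, 0.2022]
tcp_rot: [[-0.052, 0.002, 0.999], [-0.999, 0.0, -0.052], [-0.0, -1.0, 0.002]]
force: [-0.6, -0.5, 0.1]
opening: 0.998
```

Emit:
{"method": "arm_command", "body": {"translation": [[-1,0,-0.13],[-1,0,-0.13],[-1,0,-0.13]], "rotation": [[0,0,0],[0,0,0],[0,0,0]], "grip": [-1,-1,-1]}}

```text
time_s: 17.75
position: [0.4446, 0.263, 0.2022]
tcp_rot: [[-0.052, 0.002, 0.999], [-0.999, 0.001, -0.052], [-0.001, -1.0, 0.002]]
force: [0.0, -0.7, 0.1]
opening: 0.999
```

Run:
```python
from h import *
d=cap("top"); im=d["image"]
a=cv2.resize(im[165:285,250:450],None,fx=4,fy=4,interpolation=cv2.INTER_CUBIC)
cv2.imwrite("pics/a6.png",cv2.convertScaleAbs(a,alpha=.95))
for n,z in (("port",.03),("collar",.04),("collar_grip",.07),("stage",0),("tray",.004)):
    for r in models.spot_point("top",n)[:1]:
        uv=np.array(r["point"])*[640,400]; print(n,round(r["conf"],2),uv.round(1),onz(d,uv,z).round(4))
print(proj(d,[[.553,.064,.09],[.553,.064,.03]]))
```

```text
port 0.97 [282.2 203.6] [0.5539 0.0643 0.03  ]
collar 0.81 [283.7 200.9] [0.5596 0.0586 0.04  ]
collar_grip 0.9 [281.2 199. ] [0.5586 0.063  0.07  ]
stage 0.7 [307.2 205. ] [ 0.552 -0.009  0.   ]
tray 0.65 [328.9 255.4] [ 0.3959 -0.0659  0.004 ]
[[280.2151213  199.37272892]
 [282.27155148 203.88618522]]
```

View pics/a6.png

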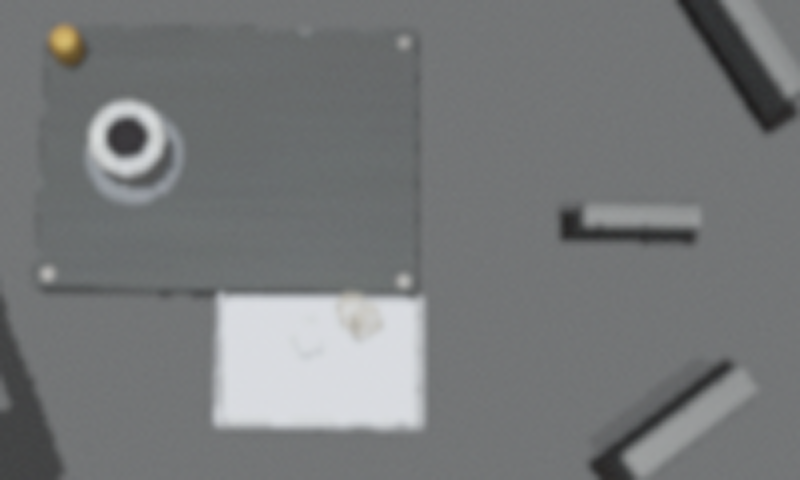

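In the picture the plate is empty. One chip is at crop (307,340) and two lie together at (358,315), all inside the tray. The scraper stands at (640,222). Now I'll measure the collar's top circle.

Run:
```python
from h import *
d=cap("top"); im=d["image"].mean(2)
a=cv2.resize(im[180:225,260:305].astype(np.float32),None,fx=8,fy=8,interpolation=cv2.INTER_CUBIC)
for th in (185,200,215):
    k=max(cv2.findContours((a>th).astype(np.uint8),cv2.RETR_EXTERNAL,cv2.CHAIN_APPROX_NONE)[0],key=cv2.contourArea)
    (x,y),ax,_=cv2.fitEllipse(k); uv=(np.array([x,y])+.5)/8-.5+[260,180]
    print(th,uv.round(2),ax[0]/8,ax[1]/8,onz(d,uv,.09).round(4))
# dark centre
k=[c for c in cv2.findContours((a<100).astype(np.uint8),cv2.RETR_EXTERNAL,cv2.CHAIN_APPROX_NONE)[0] if cv2.contourArea(c)>200]
for c in k:
    if len(c)>5:
        (x,y),ax,_=cv2.fitEllipse(c); uv=(np.array([x,y])+.5)/8-.5+[260,180]; print("dark",uv,ax,onz(d,uv,.09).round(4))
```

```text
185 [281.15 198.97] 17.461618423461914 18.348947525024414 [0.554  0.0613 0.09  ]
200 [281.16 198.96] 16.703351974487305 17.446557998657227 [0.554  0.0613 0.09  ]
215 [281.13 198.9 ] 15.539944648742676 16.1243839263916 [0.5542 0.0614 0.09  ]
dark [287.92270851 206.79289246] (37.66147232055664, 88.10711669921875) [0.5304 0.043  0.09  ]
dark [281.22885513 198.85547066] (68.0806884765625, 72.07051086425781) [0.5543 0.0611 0.09  ]
dark [267.51137114 180.68024707] (22.263687133789062, 62.767608642578125) [0.6098 0.0985 0.09  ]
```

Emit:
{"method": "arm_command", "body": {"translation": [[0.81,0,0.5],[0.81,0,0.5],[0.81,0,0.5]], "rotation": [[0,0,0],[0,0,0],[0,0,0]], "grip": [-1,-1,-1]}}

```text
time_s: 18.4
position: [0.4813, 0.1922, 0.2024]
tcp_rot: [[-0.059, 0.002, 0.998], [-0.998, -0.001, -0.059], [0.001, -1.0, 0.002]]
force: [0.2, 0.0, -0.2]
opening: 0.998
```

Emit:
{"method": "arm_command", "body": {"translation": [[0.81,0,0.5],[0.81,0,0.5],[0.81,0,0.5]], "rotation": [[0,0,0],[0,0,0],[0,0,0]], "grip": [-1,-1,-1]}}

```text
time_s: 18.7
position: [0.5173, 0.1258, 0.2023]
tcp_rot: [[-0.059, 0.002, 0.998], [-0.998, -0.0, -0.059], [0.0, -1.0, 0.002]]
force: [0.5, 0.3, -0.0]
opening: 0.999
```

Emit:
{"method": "arm_command", "body": {"translation": [[0.81,0,0.5],[0.81,0,0.5],[0.81,0,0.5],[0.81,0,0.5],[0.81,0,0.5]], "rotation": [[0,0.45,0],[0,0.45,0],[0,0.45,0],[0,0.45,0],[0,0.45,0]], "grip": [-1,-1,-1,-1,-1]}}

```text
time_s: 19.2
position: [0.5508, 0.0624, 0.202]
tcp_rot: [[-0.499, -0.001, 0.866], [-0.866, 0.001, -0.499], [0.0, -1.0, -0.002]]
force: [-1.0, 0.8, -0.3]
opening: 1.0
```

Emit:
{"method": "arm_command", "body": {"translation": [[0,0,0],[0,0,0]], "rotation": [[0,0,0],[0,0,0]], "grip": [-1,-1]}}

```text
time_s: 19.4
position: [0.5514, 0.0623, 0.2022]
tcp_rot: [[-0.5, -0.0, 0.866], [-0.866, 0.0, -0.5], [0.0, -1.0, -0.0]]
force: [-0.2, 0.3, -0.6]
opening: 0.999
```

Emit:
{"method": "arm_command", "body": {"translation": [[-0.013,0.4,0.03],[-0.013,0.8,0.03],[-0.013,0.8,0.03],[-0.013,0.8,0.03]], "rotation": [[0,0,0],[0,0,0],[0,0,0],[0,0,0]], "grip": [-1,-1,-1,-1]}}

```text
time_s: 19.8
position: [0.5542, 0.0615, 0.1381]
tcp_rot: [[-0.501, -0.001, 0.865], [-0.865, 0.0, -0.501], [0.001, -1.0, -0.001]]
force: [0.0, -0.0, 0.5]
opening: 1.002
```

Emit:
{"method": "arm_command", "body": {"translation": [[0,0.4,0],[0,0.81,0],[0,0.81,0],[0,0.81,0]], "rotation": [[0,0,0],[0,0,0],[0,0,0],[0,0,0]], "grip": [-1,-1,-1,-1]}}

```text
time_s: 20.2
position: [0.5553, 0.0612, 0.0746]
tcp_rot: [[-0.502, 0.001, 0.865], [-0.865, -0.0, -0.502], [-0.001, -1.0, 0.001]]
force: [0.2, -0.9, 0.7]
opening: 1.002
```

Emit:
{"method": "arm_command", "body": {"translation": [[0,0,0],[0,0,0],[0,0,0],[0,0,0],[0,0,0]], "rotation": [[0,0,0],[0,0,0],[0,0,0],[0,0,0],[0,0,0]], "grip": [-0.4,-0.2,-0.2,-0.1,0]}}

```text
time_s: 20.7
position: [0.5547, 0.0611, 0.0738]
tcp_rot: [[-0.502, 0.001, 0.865], [-0.865, -0.0, -0.502], [-0.0, -1.0, 0.001]]
force: [-0.6, 0.2, 0.1]
opening: 0.632
```

Emit:
{"method": "arm_command", "body": {"translation": [[0,0,0],[0,0,0],[0,0,0],[0,0,0]], "rotation": [[0,0,0],[0,0,0],[0,0,0],[0,0,0]], "grip": [0.2,0.4,0.6,0.8]}}

```text
time_s: 21.1
position: [0.5547, 0.0611, 0.0736]
tcp_rot: [[-0.502, 0.0, 0.865], [-0.865, -0.0, -0.502], [-0.0, -1.0, 0.0]]
force: [0.3, 0.0, 4.0]
opening: 0.587
```

Emit:
{"method": "arm_command", "body": {"translation": [[0,0,0],[0,0,0],[0,0,0]], "rotation": [[0,0,0],[0,0,0],[0,0,0]], "grip": [-0.6,-0.6,-0.6]}}

```text
time_s: 21.4
position: [0.5542, 0.0611, 0.073]
tcp_rot: [[-0.502, -0.001, 0.865], [-0.865, 0.0, -0.502], [0.0, -1.0, -0.001]]
force: [-0.2, -0.6, -0.3]
opening: 0.758
```

Emit:
{"method": "arm_command", "body": {"translation": [[0,0,0],[0,0,0],[0,0,0],[0,0,0],[0,0,0]], "rotation": [[0,-0.7,0],[0,-0.7,0],[0,-0.7,0],[0,-0.7,0],[0,-0.7,0]], "grip": [-0.6,-0.6,-0.6,-0.6,-0.6]}}

```text
time_s: 21.9
position: [0.5543, 0.0611, 0.073]
tcp_rot: [[0.211, -0.001, 0.977], [-0.977, 0.0, 0.211], [-0.0, -1.0, -0.001]]
force: [0.2, -0.3, -0.5]
opening: 0.801
```

Emit:
{"method": "arm_command", "body": {"translation": [[0,0,0],[0,0,0],[0,0,0],[0,0,0],[0,0,0]], "rotation": [[0,-0.7,0],[0,-0.7,0],[0,-0.7,0],[0,-0.7,0],[0,-0.7,0]], "grip": [-0.6,-0.6,-0.6,-0.6,-0.6]}}

```text
time_s: 22.4
position: [0.5543, 0.0611, 0.073]
tcp_rot: [[0.811, -0.001, 0.585], [-0.585, 0.0, 0.811], [-0.001, -1.0, -0.0]]
force: [-0.2, 1.3, -0.0]
opening: 0.805
```

Emit:
{"method": "arm_command", "body": {"translation": [[0,0,0],[0,0,0],[0,0,0],[0,0,0],[0,0,0]], "rotation": [[0,0,0],[0,0,0],[0,0,0],[0,0,0],[0,0,0]], "grip": [-0.2,0,0.4,0.8,0.8]}}

```text
time_s: 22.9
position: [0.5544, 0.0611, 0.0732]
tcp_rot: [[0.807, -0.0, 0.59], [-0.59, 0.0, 0.807], [-0.0, -1.0, -0.0]]
force: [0.2, -0.1, -0.8]
opening: 0.597
```

Emit:
{"method": "arm_command", "body": {"translation": [[0,0.01,0],[0,0.02,0],[0,0.02,0]], "rotation": [[0,0,0],[0,0,0],[0,0,0]], "grip": [1,1,1]}}

```text
time_s: 23.2
position: [0.5544, 0.0611, 0.0731]
tcp_rot: [[0.808, 0.0, 0.59], [-0.59, -0.0, 0.808], [0.0, -1.0, 0.0]]
force: [-2.5, -0.3, 8.9]
opening: 0.594
```

Emit:
{"method": "arm_command", "body": {"translation": [[0,0,0],[0,0,0],[0,0,0],[0,0,0],[0,0,0]], "rotation": [[0,0.06,0],[0,0.12,0],[0,0.18,0],[0,0.24,0],[0,0.24,0]], "grip": [1,1,1,1,1]}}

```text
time_s: 23.7
position: [0.5555, 0.061, 0.0731]
tcp_rot: [[0.635, 0.003, 0.773], [-0.773, -0.0, 0.635], [0.002, -1.0, 0.002]]
force: [-1.0, -1.5, 7.7]
opening: 0.597
```

Emit:
{"method": "arm_command", "body": {"translation": [[0,0,0],[0,0,0],[0,0,0],[0,0,0]], "rotation": [[0,0.05,0],[0,0.1,0],[0,0.1,0],[0,0.1,0]], "grip": [1,1,1,1]}}

```text
time_s: 24.1
position: [0.5558, 0.0609, 0.0731]
tcp_rot: [[0.551, 0.003, 0.834], [-0.834, -0.0, 0.551], [0.002, -1.0, 0.002]]
force: [0.2, -0.5, 7.1]
opening: 0.601
```

Emit:
{"method": "arm_command", "body": {"translation": [[0,0,0],[0,0,0],[0,0,0],[0,0,0]], "rotation": [[0,0.05,0],[0,0.1,0],[0,0.1,0],[0,0.1,0]], "grip": [1,1,1,1]}}

```text
time_s: 24.5
position: [0.5558, 0.0609, 0.0731]
tcp_rot: [[0.461, 0.003, 0.887], [-0.887, -0.0, 0.461], [0.002, -1.0, 0.003]]
force: [-0.2, -0.0, 7.5]
opening: 0.598
```

Emit:
{"method": "arm_command", "body": {"translation": [[0,0,0],[0,0,0],[0,0,0],[0,0,0]], "rotation": [[0,0.05,0],[0,0.1,0],[0,0.1,0],[0,0.1,0]], "grip": [1,1,1,1]}}

```text
time_s: 24.9
position: [0.5558, 0.0609, 0.0731]
tcp_rot: [[0.366, 0.003, 0.931], [-0.931, -0.0, 0.366], [0.002, -1.0, 0.003]]
force: [0.5, -0.0, 6.8]
opening: 0.599
```

Emit:
{"method": "arm_command", "body": {"translation": [[0,0,0],[0,0,0],[0,0,0],[0,0,0]], "rotation": [[0,0.05,0],[0,0.1,0],[0,0.1,0],[0,0.1,0]], "grip": [1,1,1,1]}}

```text
time_s: 25.3
position: [0.5559, 0.0608, 0.0731]
tcp_rot: [[0.266, 0.003, 0.964], [-0.964, -0.001, 0.266], [0.001, -1.0, 0.003]]
force: [-0.5, -0.7, 6.2]
opening: 0.593
```

Emit:
{"method": "arm_command", "body": {"translation": [[0,0,0],[0,0,0],[0,0,0],[0,0,0]], "rotation": [[0,0.05,0],[0,0.1,0],[0,0.1,0],[0,0.1,0]], "grip": [1,1,1,1]}}

```text
time_s: 25.7
position: [0.5559, 0.0608, 0.0731]
tcp_rot: [[0.164, 0.003, 0.986], [-0.986, -0.001, 0.164], [0.001, -1.0, 0.003]]
force: [-1.6, -2.3, 6.9]
opening: 0.595
```

Emit:
{"method": "arm_command", "body": {"translation": [[0,0,0],[0,0,0],[0,0,0],[0,0,0]], "rotation": [[0,0.05,0],[0,0.1,0],[0,0.1,0],[0,0.1,0]], "grip": [1,1,1,1]}}

```text
time_s: 26.1
position: [0.556, 0.0608, 0.073]
tcp_rot: [[0.06, 0.004, 0.998], [-0.998, -0.001, 0.06], [0.001, -1.0, 0.004]]
force: [0.1, -0.1, 6.5]
opening: 0.595
```

Emit:
{"method": "arm_command", "body": {"translation": [[0,0,0],[0,0,0],[0,0,0],[0,0,0]], "rotation": [[0,0.05,0],[0,0.1,0],[0,0.1,0],[0,0.1,0]], "grip": [1,1,1,1]}}

```text
time_s: 26.5
position: [0.5559, 0.0608, 0.0727]
tcp_rot: [[-0.043, 0.003, 0.999], [-0.999, -0.001, -0.043], [0.0, -1.0, 0.003]]
force: [1.0, -0.8, 5.8]
opening: 0.595
```

Emit:
{"method": "arm_command", "body": {"translation": [[0,0,0],[0,0,0],[0,0,0],[0,0,0]], "rotation": [[0,0.05,0],[0,0.1,0],[0,0.1,0],[0,0.1,0]], "grip": [1,1,1,1]}}

```text
time_s: 26.9
position: [0.5539, 0.0612, 0.0712]
tcp_rot: [[-0.147, -0.002, 0.989], [-0.989, 0.0, -0.147], [0.0, -1.0, -0.002]]
force: [-0.1, 0.3, -1.5]
opening: 0.596
```

The collar dropped: z fell 2 mm and the force vanished. Next I'll push it down.

Emit:
{"method": "arm_command", "body": {"translation": [[0,0.02,0],[0,0.04,0],[0,0.05,0],[0,0.05,0]], "rotation": [[0,0.02,0],[0,0.02,0],[0,0.02,0],[0,0.02,0]], "grip": [1,1,1,1]}}

```text
time_s: 27.3
position: [0.5542, 0.0612, 0.0679]
tcp_rot: [[-0.169, -0.001, 0.986], [-0.986, 0.0, -0.169], [0.0, -1.0, -0.001]]
force: [-0.7, 0.1, 2.6]
opening: 0.598
```

Emit:
{"method": "arm_command", "body": {"translation": [[0,0.02,0],[0,0.04,0],[0,0.06,0],[0,0.06,0]], "rotation": [[0,0,0],[0,0,0],[0,0,0],[0,0,0]], "grip": [1,1,1,1]}}

```text
time_s: 27.7
position: [0.5542, 0.0612, 0.0633]
tcp_rot: [[-0.169, -0.001, 0.986], [-0.986, 0.0, -0.169], [0.0, -1.0, -0.001]]
force: [-2.3, -0.8, 6.4]
opening: 0.597
```

Nearly home, at 9.8 mm below the resting height. One more light push for the hard stop.

Emit:
{"method": "arm_command", "body": {"translation": [[0,0.015,0],[0,0.02,0],[0,0.02,0],[0,0.02,0]], "rotation": [[0,0,0],[0,0,0],[0,0,0],[0,0,0]], "grip": [1,1,1,1]}}

```text
time_s: 28.1
position: [0.5542, 0.0612, 0.0631]
tcp_rot: [[-0.169, -0.0, 0.986], [-0.986, -0.0, -0.169], [0.0, -1.0, 0.0]]
force: [-4.3, -0.6, 16.0]
opening: 0.594
```

Emit:
{"method": "arm_command", "body": {"translation": [[0,0,0],[0,0,0],[0,0,0]], "rotation": [[0,0,0],[0,0,0],[0,0,0]], "grip": [1,1,1]}}

```text
time_s: 28.4
position: [0.5542, 0.0612, 0.0631]
tcp_rot: [[-0.169, 0.0, 0.986], [-0.986, -0.0, -0.169], [0.0, -1.0, 0.0]]
force: [-3.8, 0.5, 15.3]
opening: 0.6
```

Run:
```python
from h import *
d=cap("scene")
a=cv2.resize(d["image"][130:260,230:400],None,fx=4.5,fy=4.5,interpolation=cv2.INTER_CUBIC)
cv2.imwrite("pics/a7.png",a)
```

```text
(no output)
```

View pics/a7.png

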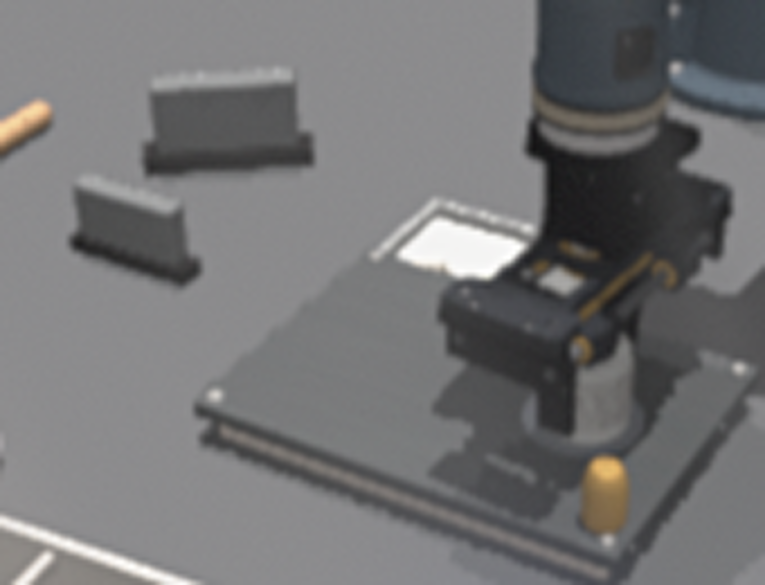

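The picture shows the collar flush on the plate in the gripper at crop (600,400), the scraper upright at (135,230), the plate clear and the objective in place. The hard stop is reached at 10.0 mm with 15 N, so I'm handing in.

```bash
python3 -c "
from rig import bot
print(bot.hand_in()); s=bot.read_state(); print(s['time_s'],s['position'],s['force'],s['opening'])"
```

```text
the job is handed in; nothing more can be done
None
the job is handed in; nothing more can be done
```

I finished all the steps and handed the job in at about 28 s of the 61 s allowed. `bot.hand_in()` gives no verdict, so the outcome below rests on my own checks.

- **Chips:** I swept them off the plate in one pass with the smallest scraper. A view from above shows the plate empty, with one chip on its own in the tray and two touching or stacked. I could not measure the heights of those two, but they should be well under the limit.
- **Scraper:** I stood it on the bench to the right of the stage and let go. It was still upright in the last picture.
- **Collar:** It dropped over the pins after about 62° clockwise. I then pushed it down 10.0 mm from where it rested, to the hard stop. At hand-in it was still gripped (opening 0.6, about 52 mm) and pushed home with about 15 N.
- **Bystanders:** The objective was in place in the last picture. I did not measure the others, but the arm did not go near them.

Two readings disagreed slightly. The scraper's position from a camera fit and from the picture differed by about 5 mm, and the scene camera's fits were poor, so I relied on the top camera. The collar's position from the network and from the circle fit differed by 3 to 5 mm. I used a position within about 2 mm of the circle fit, and closing the gripper on the collar at two angles showed no side force.

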